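# Third hand: hold a round handle on the sprung stop

## Task

Roll the round wooden handle along the bench until its flat faces straight up, then lay it, flat still up, in the two V-cradles of the jig with the end nearer the flat towards the sprung stop. Push it endways against the stop until the stop is pressed about halfway in (about 10 N), and finish while still holding it there, steadily, so that I can drive the screws into the flat. Leave the screwdriver, the jar and the cardboard box where they are.

Things in the scene. Friction and masses are not known exactly. Their poses are not given: they have to be found in the camera images.
- handle: Plain wooden round handle, 44 mm in diameter, 200 mm long, about 0.25 kg, lying on the bench; it rolls evenly and stays where it is left. Origin: mid-length, on its centre line (22 mm above the bench). x: along it, to the end nearer the flat (at the start roughly away from the robot). z: outward normal of the flat. At the start the flat is 48 degrees or more from up, to either side or underneath.
- flat (a point): Centre of the flat on the handle, at x = 55, z = 14 mm of the handle's frame. The flat is cut 8 mm deep, from x = 25 to x = 85 mm of the handle, 34 mm wide, and shows two small dark pilot holes; the rest of the handle is full round.
- jig: Holding jig fixed to the bench: plywood bed, 110 mm wide, 12 mm thick, from x = -130 to 170 mm, with two V-cradles and the block of the sprung stop (x = 135 to 169 mm, 70 mm wide, 66 mm high). Origin: on the bench surface, on the cradles' centre line, midway between them. x: along the cradles towards the stop (roughly away from the robot), z up.
- cradle_near (a point): Where the centre line of a handle lying in the cradles passes the cradle far from the stop: jig x = -65, y = 0, 38 mm above the bench. Both cradles are wooden 90 degree Vs, 20 mm thick (along x), 82 mm wide, 29 to 30 mm high; between them there is 110 mm of free bed for the fingers.
- cradle_far (a point): The same at the cradle next to the stop: jig x = +65, y = 0, 38 mm above the bench.
- stop_pad: Round aluminium pad of the sprung stop, 36 mm in diameter, 6 mm thick, upright, facing the cradles on their centre line 38 mm above the bench. Origin: centre of its front face (the face that the handle's end meets), at x = 108 mm of the jig when untouched. x as the jig's.
- stop (a joint): How far the stop's pad is pushed in, m: 0 free, 0.020 fully in. A spring of 1 N per mm pushes it back, so 0.010 is halfway in and takes 10 N.
- screwdriver: Bystander: screwdriver with black handle, lying on the bench beside the jig, to be left alone. Origin: on the bench under its middle.
- screw_jar: Bystander: glass jar with steel lid, 60 mm in diameter, 65 mm high, to be left alone. Origin: centre of its underside.
- screw_box: Bystander: closed cardboard box 85 x 60 x 40 mm, to be left alone. Origin: centre of its underside.
Not all that is in view belongs to the job. Leave any turquoise look-alike of the part that bears handle alone.

How it is judged (in metres and radians):
At the end, for the whole second after the job is handed in: Handle in both cradles (within 6 mm sideways, centre line 33-44 mm above the bench, 0.1 rad), flat up within 15 degrees, flat end towards the stop; the handle, at rest, presses the stop in 5 to 15 mm with 5 to 15 N; the fingers still push or hold the handle with over 2 N (angle between handle's own z axis and vertical below 0.26 rad and z of handle in the frame of jig between 0.033 and 0.044 m and y of handle in the frame of jig between -0.006 and 0.006 m and angle between the x axis of handle and the x axis of jig, either way round below 0.1 rad and x of flat in the frame of jig above 0.04 m and value of joint stop between 0.005 and 0.015 m and contact force between handle and stop_pad between 5 and 15 N and linear speed of handle below 0.01 m/s and contact force between the fingers and handle above 2 N); the arm keeps its last pose, push and grip.
It fails at once if a bystander (screwdriver, jar or cardboard box) is moved more than 30 mm (distance of any of screwdriver, screw_jar, screw_box from where it was at the start of the episode above 0.03 m).
It also fails if it takes over 51 s, if anything falls off the work surface, if the arm or the gripper's body presses on something with over 40 N, if the wrist force passes 120 N, or if a joint passes its speed limit or range.

## Robot

A 6-joint arm with a two-finger parallel gripper is mounted at the origin on the work surface. World frame = base frame: x ahead of the robot, y to its left, z up, the work surface at z = 0. Lengths are in mm, angles in rad, forces in N, time in s.
With the tool pointing down it reaches from about 425 to 950 mm from the base axis. Payload 3.5 kg.
Tool frame: the origin (TCP) lies at the very end of the fingers, on their centre line; the grasp point (between the pads) lies 19 mm behind it; z points along the fingers, y is the direction in which the jaws open and shut (so a half turn about z gives the same grasp; the last joint's range is limited). The gripper opens to 85 mm and grips with 20 to 120 N. Pads are 22 mm wide; open, the fingers measure 114 mm over their backs; the gripper's body (76 mm by 85 mm) begins 54 mm behind the grasp point. The pads swing forward as they close: fully open they stand 13 mm farther back than shut.
Start: joints at [0.967, 0.286, 1.577, -0, 1.279, -0.15], TCP at [295.872, 606.684, 205.725] pointing down, gripper open.
Joint ranges: [-2.77, 2.77], [-0.9, 2.22], [0.21, 2.48], [-1.53, 4.67], [0.24, 2.81], [-2.84, 2.84]. Speed limits (rad/s): [2.79, 2.79, 3.14, 3.14, 3.14, 3.14].

## Interface

Orientations are given as a rotation vector (axis times angle).
In Python, from plant import arm gives the robot as it stands.
- The arm moves only by the tool drive_tool, never from a script. Its argument "commands" is a list of rows, each a list of 7 numbers: the turn, a rotation vector about the tool's x, y, z in rad, then the shift along the tool's x, y, z in cm, then the opening in per cent of the stroke, from 0 (shut) to 100 (fully open). A call has 1 to 5 rows; each row shifts and turns the commanded pose from where the row before left it, along the tool's axes as they then stand; what a row does not reach is not made up. A row lasts 1/8 s, in which the tool goes at most 62.5 mm and 10.7 degrees, less where a joint would pass 70% of its speed; a pose out of reach is approached as far as the arm can. A call with a gripper value outside its range is refused whole. The fingers move at their own pace and stop on an object; "grip_force" is the grip in N (left out, the last holds). Time passes only in rows, so rows that do not move let the fingers close. It gives the time, the measured TCP pose, the force and the opening at its end, in the units of the state.
- arm.sense(): the state, without advancing time (a new reading comes with each control period).
- arm.snapshot(name): name is "scene" or "top" or "wrist"; returns (picture, depth): 400x640x3 uint8, red, green, blue; 400x640 float32, mm along the optical axis (not along the pixel's ray), 0 where there is no reading.
- arm.get_calibration(name): a dict with "fx", "fy", "cx", "cy" (pixels), "R" (3x3) and "t" (3): a world point X has camera coordinates R X + t. Camera axes: x right, y down, z forward; pixel columns grow to the right and rows downward; lengths in mm; the calibration is good to about 2 mm. The wrist camera is an equidistant fisheye: a pixel r from the principal point sees the ray r / f radians off the axis. A picture is of the moment at which its call begins: read the wrist's pose just before it. get_calibration takes no time and is no camera call; for the wrist camera it gives the pose at the moment of the call.
- arm.hand_in(): hands the job in, once; it reports no verdict.
The state is a dict: "t": time; "joint_pos": joint angles; "qvel": joint speeds; "effort": joint torques, N m; "position": TCP position; "orientation": TCP orientation; "ft_force": force on the tool from outside, world axes, zero at the start; "torque": the same for the moment, N m; "opening": finger opening in mm.
Only numpy, scipy, OpenCV 4.12 (cv2) and the standard library are available. Lean on these libraries where they do the work, as an engineer would, in place of code of your own. Each camera call takes 0.05 s, during which the arm holds its last target.

## Working session

There is one attempt and no reset: what is moved stays moved. The work goes in short steps, Python scripts to look and compute and a tool call to move; the robot and the scene stay as the last step left them, time stands still between calls to the robot, and variables do not carry over. Pictures are saved under pics/ and viewed, and the job is handed in when it is done.

Besides the shell and the picture viewer there is one more tool, called after ">>>" as name([rows], argument=value, ...), one row to a line, values as JSON. drive_tool: Moves the arm, as the interface text tells. Its arguments: {"type":"object","properties":{"commands":{"type":"array"},"grip_force":{"type":"number"}},"required":["commands"]}

```bash
mkdir -p pics; ls
cat > h.py <<'E'
import numpy as np, cv2
from plant import arm
from scipy.spatial.transform import Rotation as Ro
def snap(n,f):
    c=arm.get_calibration(n); p,d=arm.snapshot(n)
    cv2.imwrite(f'pics/{f}.png',cv2.cvtColor(p,cv2.COLOR_RGB2BGR)); np.savez(f'pics/{f}.npz',d=d,p=p,**{k:np.array(v) for k,v in c.items()})
    return p,d,c
def load(f): return np.load(f'pics/{f}.npz')
def px(c,u,v,d):
    X=np.array([(u-c['cx'])/c['fx']*d,(v-c['cy'])/c['fy']*d,d]); return np.array(c['R']).T@(X-np.array(c['t']))
def atz(c,u,v,z):
    R=np.array(c['R']);o=-R.T@np.array(c['t']);r=R.T@np.array([(u-c['cx'])/c['fx'],(v-c['cy'])/c['fy'],1]); return o+r*(z-o[2])/r[2]
E
python3 - <<'E'
from h import *
s=arm.sense();print(s)
for n in('scene','top'):
    p,d,c=snap(n,n+'0');print(n,c)
E
```

```text
pics
{'t': 0.0, 'joint_pos': array([ 9.66985453e-01,  2.87180626e-01,  1.57823128e+00,  1.96625579e-06,
        1.27862488e+00, -1.49999521e-01]), 'qvel': array([-1.51917590e-03, -5.48644918e-04, -9.70770438e-05,  1.68975484e-04,
        2.31601172e-03,  3.52805255e-04]), 'effort': array([-1.79513136e-04, -4.05970967e+01, -2.92632186e+01, -1.29685068e-04,
        5.83795234e-03, -1.54205941e-05]), 'position': array([295.45905524, 606.06867988, 204.30791475]), 'orientation': array([-0.70654164, -3.06018437,  0.00356764]), 'ft_force': array([-0.39277424, -0.26204871, -1.3602575 ]), 'torque': array([ 0.02763338,  0.04062415, -0.00066364]), 'opening': 85.32044557253622}
scene {'fx': 431.7407704692971, 'fy': 431.7407704692971, 'cx': 321.29170097169896, 'cy': 203.34440344173302, 'R': array([[-0.82957062,  0.55838873,  0.00382173],
       [ 0.33016552,  0.49600721, -0.80309874],
       [-0.45033689, -0.66496532, -0.59583371]]), 't': array([ 429.67725754, -151.71384155, 1467.4090883 ])}
top {'fx': 426.7548418803602, 'fy': 426.7548418803602, 'cx': 324.69753748790225, 'cy': 196.0731552935873, 'R': array([[-0.01121344, -0.9999077 ,  0.00767078],
       [-0.98382272,  0.00966075, -0.17888411],
       [ 0.1787935 , -0.00955259, -0.98384025]]), 't': array([  24.61562061,  512.37500173, 1149.0416021 ])}
```

View pics/scene0.png

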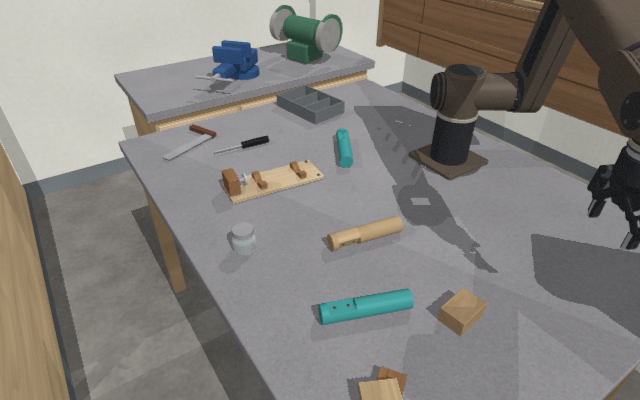

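View pics/top0.png

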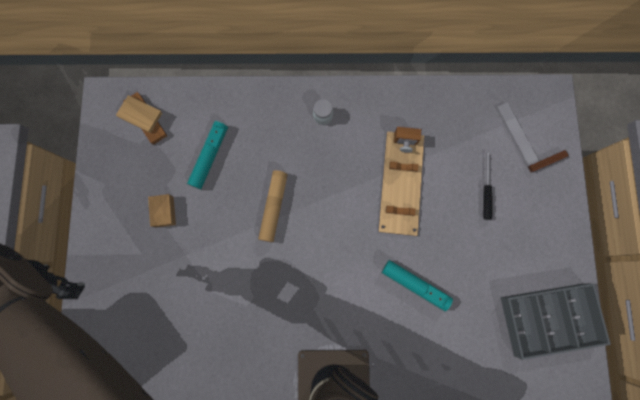

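Run:
```python
from h import *
a=cv2.imread('pics/scene0.png')[205:260,315:415]; b=cv2.imread('pics/top0.png')[160:250,245:305]
cv2.imwrite('pics/c1.png',cv2.resize(a,None,fx=7,fy=7,interpolation=2)); cv2.imwrite('pics/c2.png',cv2.resize(b,None,fx=6,fy=6,interpolation=2))
b=cv2.imread('pics/top0.png')[115:245,370:440];cv2.imwrite('pics/c3.png',cv2.resize(b,None,fx=4.5,fy=4.5,interpolation=2))
```

```text
(no output)
```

View pics/c1.png

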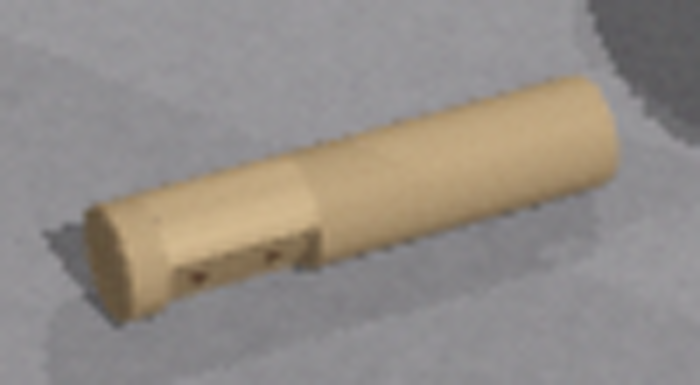

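View pics/c2.png

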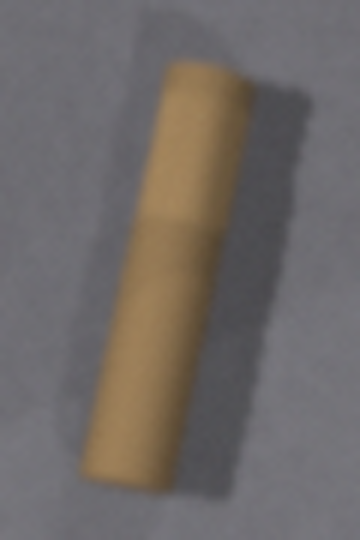

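View pics/c3.png

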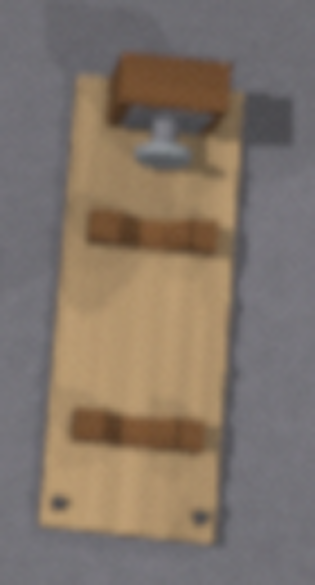

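```bash
cat >> h.py <<'E'
from scipy.optimize import least_squares
def cloud(f,u0,v0,u1,v1):
    c=load(f); d=c['d']; v,u=np.mgrid[v0:v1,u0:u1]; z=d[v0:v1,u0:u1]
    X=np.stack([(u-c['cx'])/c['fx']*z,(v-c['cy'])/c['fy']*z,z],-1).reshape(-1,3)
    P=(X-c['t'])@c['R']; return P,u.ravel(),v.ravel(),c['p'][v0:v1,u0:u1].reshape(-1,3)
E
python3 - <<'E'
from h import *
for f,b in(('top0',(250,160,300,250)),('scene0',(318,208,415,258))):
    P,u,v,col=cloud(f,*b); 
    bench=P[P[:,2]<6]; print(f,'bench',np.median(bench[:,2]))
    m=P[:,2]>12; Q=P[m]; print(len(Q),Q.min(0),Q.max(0))
    # axis fit: line in plane at height z0
    def res(p):
        y0,a,z0=p; dirv=np.array([np.cos(a),np.sin(a),0]); n=np.array([-np.sin(a),np.cos(a),0]); o=np.array([Q[:,0].mean(),y0,0])
        return np.hypot((Q-o)@n,Q[:,2]-z0)-22
    r=least_squares(res,[Q[:,1].mean(),0,22],loss='soft_l1',f_scale=1.5); y0,a,z0=r.x
    dv=np.array([np.cos(a),np.sin(a),0]); o=np.array([Q[:,0].mean(),y0,0]); s=(Q-o)@dv; 
    lo,hi=np.percentile(s,[.5,99.5]); print('fit',r.x,'len',hi-lo,'ctr',o+dv*(lo+hi)/2,'rms',np.median(abs(r.fun)))
c=load('scene0')
for q in((343.6,244.6),(354,241.6)):
    for z in(4,10,16,22):print(q,z,atz(c,*q,z).round(1))
# jig
P,u,v,col=cloud('top0',375,120,430,240)
for zl,zh in((8,16),(26,33),(60,72)):
    m=(P[:,2]>zl)&(P[:,2]<zh);Q=P[m];print(zl,len(Q),np.percentile(Q,[1,99],axis=0).round(0).tolist())
np.set_printoptions(suppress=True)
for n,(x,y) in dict(nearL=(40,525),nearR=(217,543),nscr=(59,502),nscr2=(201,517)).items(): print(n,atz(load('top0'),370+x/4.5,115+y/4.5,12).round(1))
E
```

```text
top0 bench 0.524937645803
1114 [298.92102643  30.63974526  12.15384368] [ 588.5880265   205.91516484 1221.94030153]
fit [168.58903997  -0.19712291  22.70003081] len 258.4676257110087 ctr [459.23243622 173.46945721   0.        ] rms 1.1635701210735885
scene0 bench -0.6801730601470892
1209 [393.20099614 127.22697671  12.08335059] [1067.36675507  811.10036711  750.84850165]
fit [162.33639544  -0.18279462  21.38928454] len 546.8932191548595 ctr [664.12667087 134.03781307   0.        ] rms 1.229667176500623
(343.6, 244.6) 4 [554.6 157.2   4. ]
(343.6, 244.6) 10 [558.7 162.4  10. ]
(343.6, 244.6) 16 [562.8 167.7  16. ]
(343.6, 244.6) 22 [566.9 172.9  22. ]
(354, 241.6) 4 [525.3 162.8   4. ]
(354, 241.6) 10 [529.6 168.   10. ]
(354, 241.6) 16 [534.  173.2  16. ]
(354, 241.6) 22 [538.3 178.4  22. ]
8 2801 [[410.0, -268.0, 8.0], [697.0, -139.0, 16.0]]
26 220 [[459.0, -248.0, 26.0], [692.0, -154.0, 33.0]]
60 293 [[668.0, -253.0, 60.0], [707.0, -185.0, 70.0]]
nearL [ 414.5 -133.9   12. ]
nearR [ 402.  -245.3   12. ]
nscr [ 428.9 -146.5   12. ]
nscr2 [ 418.5 -236.    12. ]
```

```bash
cat >> h.py <<'E'
def fitcyl(Q,zlo=12,zhi=50,a0=-0.2):
    Q=Q[(Q[:,2]>zlo)&(Q[:,2]<zhi)]; o=np.array([np.median(Q[:,0]),0,0])
    def res(p):
        y0,a,z0=p; n=np.array([-np.sin(a),np.cos(a),0]); return np.hypot((Q-o-[0,y0,0])@n,Q[:,2]-z0)-22
    r=least_squares(res,[np.median(Q[:,1]),a0,22],loss='soft_l1',f_scale=1.0); y0,a,z0=r.x
    dv=np.array([np.cos(a),np.sin(a),0]);n=np.array([-np.sin(a),np.cos(a),0]); oo=o+[0,y0,0]; 
    k=abs((Q-oo)@n)<26; s=(Q[k]-oo)@dv; lo,hi=np.percentile(s,[.5,99.5]); return dict(a=a,z=z0,len=hi-lo,ctr=oo+dv*(lo+hi)/2,e=np.median(abs(r.fun)))
E
python3 - <<'E'
from h import *
np.set_printoptions(suppress=True,precision=3)
for f,b in(('top0',(250,160,300,250)),('scene0',(318,208,415,258))):
    P,u,v,col=cloud(f,*b); m=(P[:,2]>12)&(col[:,0].astype(int)-col[:,2]>25)&(P[:,2]<50)
    print(f,fitcyl(P[m]))
# jig : cradle blocks & bed direction
P,u,v,col=cloud('top0',370,110,435,245)
m=(P[:,2]>6)&(P[:,2]<18)&(col[:,0].astype(int)-col[:,2]>20);Q=P[m][:,:2].astype(np.float32);print(cv2.minAreaRect(Q))
m=(P[:,2]>56)&(P[:,2]<75);Q=P[m][:,:2].astype(np.float32);print(cv2.minAreaRect(Q),Q.mean(0))
m=(P[:,2]>22)&(P[:,2]<36)&(P[:,0]<640);Q=P[m]
for k in (Q[:,0]<540,Q[:,0]>540): print(cv2.minAreaRect(Q[k][:,:2].astype(np.float32)),Q[k].mean(0))
E
```

```text
top0 {'a': np.float64(-0.1979237373986768), 'z': np.float64(22.63199889486563), 'len': np.float64(197.42753726327453), 'ctr': array([488.988, 167.531,   0.   ]), 'e': np.float64(1.184895543467679)}
scene0 {'a': np.float64(-0.19585177568768133), 'z': np.float64(21.33291349674336), 'len': np.float64(199.1957480664275), 'ctr': array([493.108, 165.482,   0.   ]), 'e': np.float64(1.1484492780147022)}
((557.0302734375, -204.4575653076172), (111.1424789428711, 299.8419189453125), 83.22618103027344)
((674.4766845703125, -217.93392944335938), (69.6473159790039, 61.76285934448242), 83.00346374511719) [ 686.001 -219.121]
((472.804931640625, -194.29063415527344), (82.34510040283203, 21.03404998779297), 82.97550201416016) [ 472.481 -194.343   28.442]
((601.7297973632812, -210.1863555908203), (82.93490600585938, 21.89063835144043), 83.86693572998047) [ 601.221 -210.992   27.6  ]
```

```bash
cat >> h.py <<'E'
def phis(c,u,v,ctr,a,r,fish=False):
    """angles (deg from up, + toward +y side) at which pixel ray meets cylinder radius r; also along-axis coordinate"""
    R=np.array(c['R']);o=-R.T@np.array(c['t']);
    if fish:
        x,y=(u-c['cx'])/c['fx'],(v-c['cy'])/c['fy'];th=np.hypot(x,y);k=np.sin(th)/max(th,1e-9);ray=np.array([x*k,y*k,np.cos(th)])
    else: ray=np.array([(u-c['cx'])/c['fx'],(v-c['cy'])/c['fy'],1])
    d=R.T@ray;dv=np.array([np.cos(a),np.sin(a),0]);n=np.array([-np.sin(a),np.cos(a),0]);p=o-ctr
    A=np.array([p@n,p[2]]);B=np.array([d@n,d[2]]); aa=B@B;bb=A@B;cc=A@A-r*r;D=bb*bb-aa*cc
    t=(-bb-np.sqrt(max(D,0)))/aa; q=A+B*t; return np.degrees(np.arctan2(q[0],q[1])).round(1),((p+d*t)@dv).round(1),round(float(np.sqrt(cc-bb*bb/aa+r*r)),1)
E
python3 - <<'E'
from h import *
c=load('scene0'); ctr=np.array([492,166.,22]);a=-.197
for x,y in((240,247),(190,264),(300,228)): print('upper',phis(c,315+x/7,205+y/7,ctr,a,22))
for x,y in((200,277),(273,256)): print('hole',phis(c,315+x/7,205+y/7,ctr,a,14))
for x,y in((180,298),(250,280),(310,262)): print('lower',phis(c,315+x/7,205+y/7,ctr,a,22))
for x,y in((400,237),(550,200)): print('silh',phis(c,315+x/7,205+y/7,ctr,a,22))
E
```

```text
upper (np.float64(68.2), np.float64(56.2), 8.6)
upper (np.float64(71.1), np.float64(76.1), 9.6)
upper (np.float64(66.1), np.float64(32.1), 7.8)
hole (np.float64(134.8), np.float64(66.8), 15.1)
hole (np.float64(134.8), np.float64(37.2), 15.0)
lower (np.float64(113.0), np.float64(79.3), 20.5)
lower (np.float64(118.4), np.float64(50.8), 21.1)
lower (np.float64(115.7), np.float64(26.7), 20.8)
silh (np.float64(117.5), np.float64(-10.6), 21.0)
silh (np.float64(134.4), np.float64(-76.8), 23.1)
```

>>> drive_tool([
  [0,0,0,-4.0,-3.47,0.3,100],
  [0,0,0,-4.0,-3.47,0.3,100],
  [0,0,0,-4.0,-3.47,0.3,100],
  [0,0,0,-4.0,-3.47,0.3,100],
  [0,0,0,-4.0,-3.47,0.3,100],
])

```text
t: 0.72
position: [399.7, 361.3, 190.2]
orientation: [-0.706, -3.061, 0.001]
ft_force: [0.5, -1.3, 0.7]
opening: 85.7
```

>>> drive_tool([
  [0,0,0,-4.0,-3.47,0.3,100],
  [0,0,0,-4.0,-3.47,0.3,100],
  [0,0,0,-4.0,-3.47,0.3,100],
  [0,0,-0.128,-4.0,-3.47,0.3,100],
  [0,0,-0.128,0,0,0,100],
])

```text
t: 1.35
position: [483.3, 165.0, 178.0]
orientation: [-0.312, -3.125, 0.001]
ft_force: [-0.5, 0.7, -0.3]
opening: 85.4
```

```bash
cat >> h.py <<'E'
def st():
    s=arm.sense(); R=Ro.from_rotvec(s['orientation']).as_matrix()
    print('t',round(s['t'],2),'pos',s['position'].round(1),'yang',np.degrees(np.arctan2(R[1,1],R[0,1])).round(1),'z',R[:,2].round(3),'F',s['ft_force'].round(1),'op',round(s['opening'],1)); return s,R
def todo(target,yang=None):
    """tool-axis shift in cm, and tool-z turn"""
    s,R=st(); print('shift cm',(R.T@(np.array(target)-s['position'])/10).round(2), 'turn z', None if yang is None else round(-np.radians(yang-np.degrees(np.arctan2(R[1,1],R[0,1]))),3))
E
python3 - <<'E'
from h import *
todo([482,168,120],78.7)
snap('wrist','w1')
E
```

```text
t 1.35 pos [483.3 165.  178. ] yang 78.6 z [-0.001 -0.001 -1.   ] F [-0.5  0.7 -0.3] op 85.4
shift cm [0.18 0.27 5.8 ] turn z -0.002
```

View pics/w1.png

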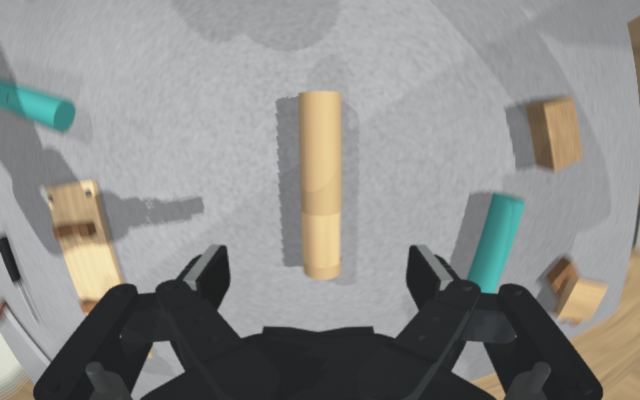

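>>> drive_tool([
  [0,0,0,0.18,0.27,4.3,72],
  [0,0,0,0,0,4.3,72],
  [0,0,0,0,0,3.5,72],
  [0,0,0,0,0,0,72],
])

```text
t: 1.9
position: [478.0, 171.1, 54.4]
orientation: [-0.31, -3.118, 0.003]
ft_force: [0.5, 1.3, 0.4]
opening: 61.2
```

Run:
```python
from h import *
todo([482,168,6],78.7)
snap('wrist','w2')
```

```text
t 1.9 pos [478.  171.1  54.4] yang 78.6 z [-0.008 -0.001 -1.   ] F [0.5 1.3 0.4] op 61.2
shift cm [-0.49 -0.21  4.84] turn z -0.001
```

View pics/w2.png

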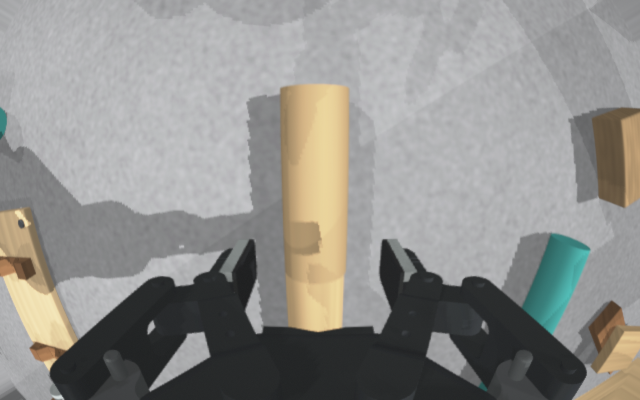

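>>> drive_tool([
  [0,0,0,-0.4,-0.1,3.0,72],
  [0,0,0,0,0,1.9,72],
  [0,0,0,0,0,0,72],
])

```text
t: 2.33
position: [485.3, 169.6, 9.4]
orientation: [0.311, 3.126, 0.0]
ft_force: [0.1, -0.1, 0.4]
opening: 61.6
```

Run:
```python
from h import *
todo([482,168,6],78.7)
```

```text
t 2.33 pos [485.3 169.6   9.4] yang 78.7 z [ 0.  0. -1.] F [ 0.1 -0.1  0.4] op 61.6
shift cm [ 0.29 -0.22  0.34] turn z -0.001
```

>>> drive_tool([
  [0,0,0,0,-0.7,0.4,72],
  [0,0,0,0,-0.4,0,72],
  [0,0,0,0,-0.4,0,72],
  [0,0,0,0,-0.4,0,72],
  [0,0,0,0,-0.4,0,72],
])

```text
t: 2.95
position: [481.7, 147.9, 6.6]
orientation: [0.312, 3.124, 0.005]
ft_force: [-3.7, 5.8, 11.9]
opening: 61.6
```

>>> drive_tool([
  [0,0,0,0,-0.4,0,72],
  [0,0,0,0,-0.4,0,72],
  [0,0,0,0,-0.4,0,72],
  [0,0,0,0,-0.4,0,72],
  [0,0,0,0,-0.4,0,72],
])

```text
t: 3.58
position: [478.4, 130.7, 10.6]
orientation: [0.312, 3.126, 0.012]
ft_force: [-14.1, 9.4, 34.8]
opening: 61.6
```

>>> drive_tool([
  [0,0,0,0,-0.4,0,72],
  [0,0,0,0,-0.4,0,72],
  [0,0,0,0,0,0,72],
])

```text
t: 3.95
position: [476.8, 122.3, 11.7]
orientation: [-0.31, -3.125, -0.009]
ft_force: [-17.5, 6.6, 39.8]
opening: 61.5
```

Run:
```python
from h import *
todo([482,168,6],78.7)
snap('wrist','w3');snap('scene','s3')
a=cv2.imread('pics/s3.png')[190:255,290:400];cv2.imwrite('pics/s3c.png',cv2.resize(a,None,fx=7,fy=7,interpolation=2))
```

```text
t 3.95 pos [476.8 122.3  11.7] yang 78.7 z [-0.     0.006 -1.   ] F [-17.5   6.6  39.8] op 61.5
shift cm [0.38 4.58 0.59] turn z -0.001
```

View pics/w3.png

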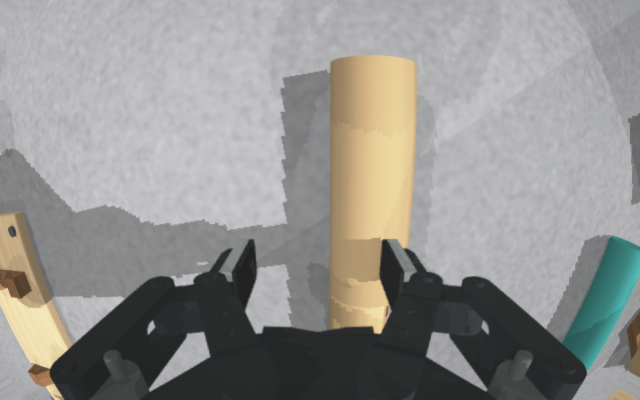

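View pics/s3c.png

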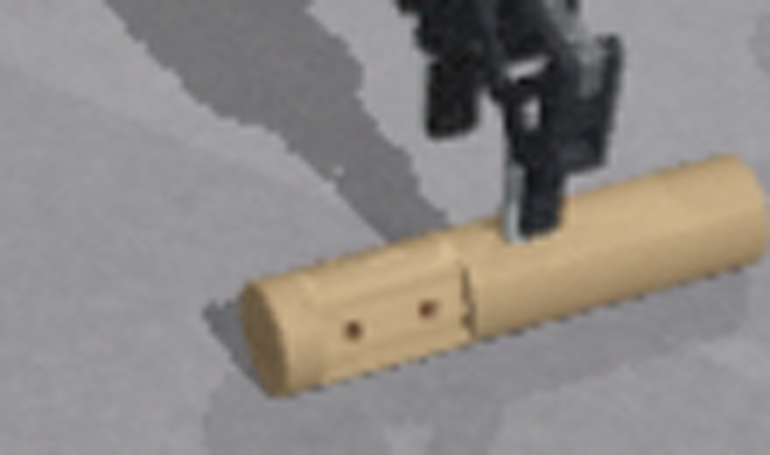

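Run:
```python
from h import *
np.set_printoptions(suppress=True,precision=1)
c=load('s3')
for u,v in((364,222),(363.5,223.5),(367,222),(365,220),(354,208)): print(u,v,px(c,u,v,c['d'][int(v),int(u)]))
P,u,v,col=cloud('s3',310,205,400,250); m=(P[:,2]>12)&(col[:,0].astype(int)-col[:,2]>25)&(P[:,2]<50)
f=fitcyl(P[m]);print(f); ctr=f['ctr']+[0,0,22]
for x,y in((353,329),(428,309)): print('hole',phis(c,290+x/7,190+y/7,ctr,f['a'],14))
```

```text
364 222 [493.6 159.6  53. ]
363.5 223.5 [492.5 156.9  45.8]
367 222 [488.4 165.2  54.4]
365 220 [493.3 162.5  61.3]
354 208 [472.2  90.2  45.2]
{'a': np.float64(-0.21981965314411653), 'z': np.float64(21.097618486581165), 'len': np.float64(199.9275448226719), 'ctr': array([489.1, 147.3,   0. ]), 'e': np.float64(1.5694288011426956)}
hole (np.float64(84.4), np.float64(67.0), 8.7)
hole (np.float64(83.2), np.float64(36.9), 8.4)
```

```bash
cat >> h.py <<'E'
def pxf(c,u,v,d):
    x,y=(u-c['cx'])/c['fx'],(v-c['cy'])/c['fy'];th=np.hypot(x,y);k=np.sin(th)/max(th,1e-9);r=np.array([x*k,y*k,np.cos(th)]); r=r/r[2]*d
    return np.array(c['R']).T@(r-np.array(c['t']))
E
python3 - <<'E'
from h import *
np.set_printoptions(suppress=True,precision=1)
c=load('w3'); print(c['R'].T@-c['t'],c['cx'],c['cy'],c['fx'])
for u,v in((250,244),(245,255),(235,272),(253,242),(388,244),(392,255),(403,270),(372,120),(372,250),(240,150)): print(u,v,c['d'][v,u],pxf(c,u,v,c['d'][v,u]))
a=cv2.imread('pics/s3.png')[150:240,320:400];cv2.imwrite('pics/s3d.png',cv2.resize(a,None,fx=7,fy=6.6,interpolation=2))
E
```

```text
[414.1 133.4 179.9] 317.6750332996628 200.12130744205433 309.70691628693146
250 244 137.66988 [462.   93.3  51.8]
245 255 126.74378 [462.2  93.4  63.2]
235 272 109.99006 [461.3  93.4  80.3]
253 242 143.5736 [463.4  93.3  46.1]
388 244 137.84335 [474.4 154.9  52.1]
392 255 124.32836 [473.3 153.7  65.9]
403 270 111.39035 [473.6 154.9  79.3]
372 120 132.18501 [419.  157.9  43.2]
372 250 147.15721 [479.6 148.1  44.1]
240 150 177.53525 [422.2  86.3   0.4]
```

View pics/s3d.png

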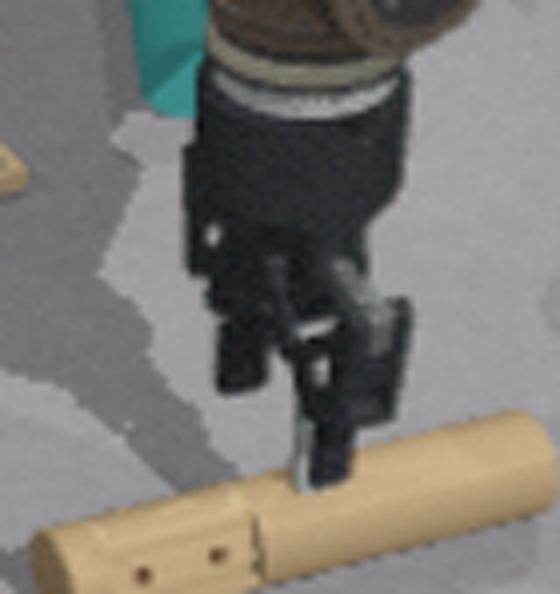

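Run:
```python
from h import *
np.set_printoptions(suppress=True,precision=1)
for f,pts in (('w1',((226,248),(222,255),(410,248),(416,256))),('w2',((253,242),(250,246),(385,243),(388,248)))):
    c=load(f);print(f,c['R'].T@-c['t'])
    for u,v in pts:print(u,v,pxf(c,u,v,c['d'][v,u]))
    print('handle top',pxf(c,316,150,c['d'][150,316]))
```

```text
w1 [420.7 177.3 346.2]
226 248 [468.6 124.1 217.9]
222 255 [469.4 123.7 223.9]
410 248 [485.2 207.9 218.7]
416 256 [485.3 208.2 227.4]
handle top [450.3 169.8  43.3]
w2 [416.6 183.4 223. ]
253 242 [465.  142.2  88.8]
250 246 [464.1 142.4  95.7]
385 243 [475.2 202.7  94.6]
388 248 [475.6 203.   99.6]
handle top [432.9 178.9  42.5]
```

>>> drive_tool([
  [0,0,0,0,0,-2.5,72],
  [0,0,0,0,0,-3.5,72],
  [0,0,0,-0.8,2.7,0,72],
  [0,0,0,0,0,0,72],
  [0,0,0,0,0,0,72],
])

```text
t: 4.68
position: [487.2, 143.9, 64.0]
orientation: [-0.309, -3.124, 0.001]
ft_force: [0.8, 1.0, 0.7]
opening: 61.6
```

Run:
```python
from h import *
st()
np.set_printoptions(suppress=True,precision=2)
snap('wrist','w4');snap('scene','s4');snap('top','t4')
a=cv2.imread('pics/s4.png')[190:255,290:400];cv2.imwrite('pics/s4c.png',cv2.resize(a,None,fx=7,fy=7,interpolation=2))
for f,b in(('t4',(250,160,310,250)),('s4',(310,200,410,258))):
    P,u,v,col=cloud(f,*b); m=(P[:,2]>12)&(col[:,0].astype(int)-col[:,2]>25)&(P[:,2]<50)
    print(f,fitcyl(P[m]))
```

```text
return _methods._mean(a, axis=axis, dtype=dtype,
  ret = ret.dtype.type(ret / rcount)
Traceback (most recent call last):
  File "h.py", line 22, in fitcyl
    r=least_squares(res,[np.median(Q[:,1]),a0,22],loss='soft_l1',f_scale=1.0); y0,a,z0=r.x
ValueError: Initial guess is outside of provided bounds
```

View pics/w4.png

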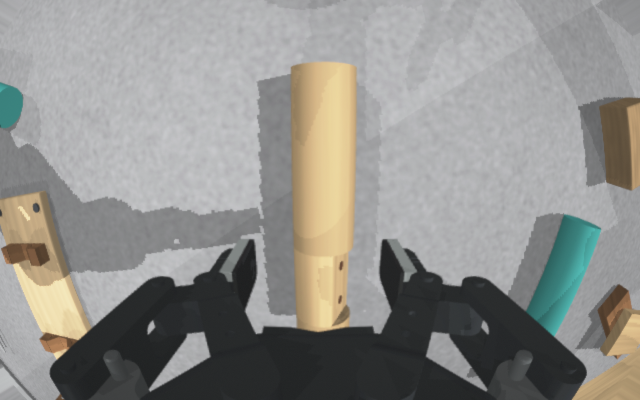

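View pics/s4c.png

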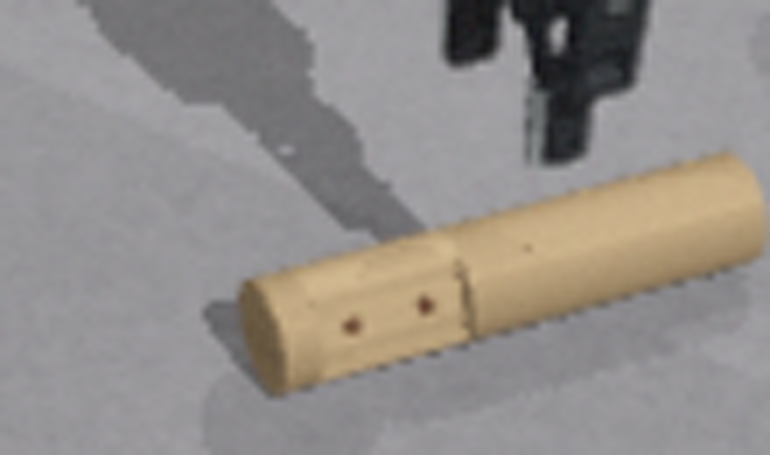

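```bash
cat >> h.py <<'E'
def wcloud(f,u0,v0,u1,v1):
    c=load(f);v,u=np.mgrid[v0:v1,u0:u1];v=v.ravel();u=u.ravel();d=c['d'][v,u];col=c['p'][v,u].astype(int);k=d>50;u,v,d,col=u[k],v[k],d[k],col[k]
    x,y=(u-c['cx'])/c['fx'],(v-c['cy'])/c['fy'];th=np.hypot(x,y)+1e-9;q=np.tan(th)/th; P=np.stack([x*q*d,y*q*d,d],-1); return (P-c['t'])@c['R'],u,v,col
E
python3 - <<'E'
from h import *
np.set_printoptions(suppress=True,precision=2)
P,u,v,col=wcloud('w4',280,58,365,330); m=(P[:,2]>12)&(P[:,2]<50)&(col[:,0]-col[:,2]>25)&(np.abs(P[:,1]-147)<40);f=fitcyl(P[m]);print('w',f)
P,u,v,col=cloud('s4',310,200,410,258); m=(P[:,2]>12)&(col[:,0].astype(int)-col[:,2]>25)&(P[:,2]<50);g=fitcyl(P[m]);print('s',g)
c=load('w4')
for q in((341,266),(340,299)):
    X=pxf(c,*q,c['d'][q[1],q[0]]);print(X,phis(c,*q,f['ctr']+[0,0,22],f['a'],14,True))
c=load('s4')
for x,y in((352,325),(425,305)): print('hole',phis(c,290+x/7,190+y/7,g['ctr']+[0,0,22],g['a'],14),phis(c,290+x/7,190+y/7,g['ctr']+[0,0,g['z']],g['a'],14))
P,u,v,col=wcloud('w4',220,235,420,290);m=(P[:,2]>50)&(P[:,2]<110)&(col[:,0]<120);print('tips min z',np.percentile(P[m][:,2],[0,1,5]))
E
```

```text
w {'a': np.float64(-0.20375008000023231), 'z': np.float64(21.727232153520234), 'len': np.float64(187.38852340891174), 'ctr': array([483.38, 147.94,   0.  ]), 'e': np.float64(0.4270399244386063)}
s {'a': np.float64(-0.22376592341607465), 'z': np.float64(21.088450339035877), 'len': np.float64(199.81836904764197), 'ctr': array([488.7 , 146.08,   0.  ]), 'e': np.float64(1.4365110097372042)}
[530.8  152.39  28.32] (np.float64(85.0), np.float64(48.1), 14.5)
[558.61 146.87  29.62] (np.float64(84.9), np.float64(78.0), 14.8)
hole (np.float64(82.2), np.float64(66.8), 8.2) (np.float64(78.9), np.float64(66.7), 7.5)
hole (np.float64(79.7), np.float64(37.5), 7.7) (np.float64(76.5), np.float64(37.4), 7.0)
tips min z [94.14 95.19 96.86]
```

>>> drive_tool([
  [0,0,0,0,0.3,3.0,72],
  [0,0,0,0,0,3.0,72],
  [0,0,0,0,0,1.5,72],
  [0,0,0,0,0,0.5,72],
  [0,0,0,0,0,0,72],
])

```text
t: 5.45
position: [489.1, 147.2, -14.9]
orientation: [0.31, 3.126, 0.0]
ft_force: [0.4, -0.4, 0.3]
opening: 61.8
```

Run:
```python
from h import *
st()
snap('scene','s5')
a=cv2.imread('pics/s5.png')[190:255,290:400];cv2.imwrite('pics/s5c.png',cv2.resize(a,None,fx=7,fy=7,interpolation=2))
```

```text
t 5.45 pos [489.1 147.2 -14.9] yang 78.7 z [ 0.  0. -1.] F [ 0.4 -0.4  0.3] op 61.8
```

View pics/s5c.png

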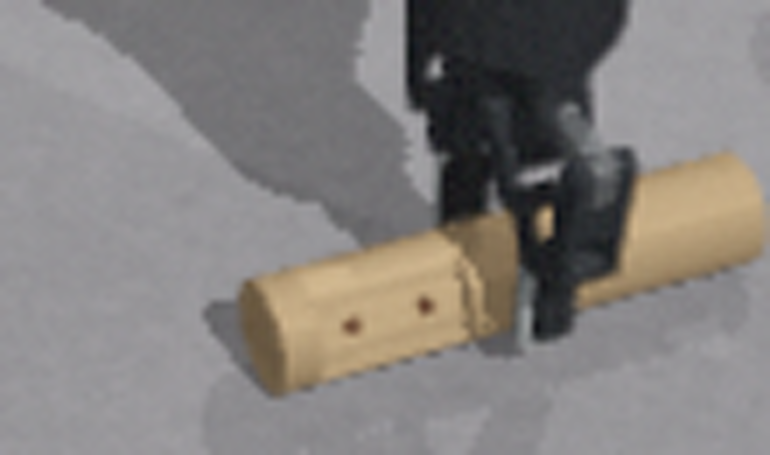

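>>> drive_tool([
  [0,0,0,0,-0.5,0.5,72],
  [0,0,0,0,-0.4,0,72],
  [0,0,0,0,-0.35,0,72],
  [0,0,0,0,-0.35,0,72],
  [0,0,0,0,-0.35,0,72],
])

```text
t: 6.12
position: [484.9, 127.9, -20.2]
orientation: [0.31, 3.126, 0.0]
ft_force: [-0.2, -0.2, 0.5]
opening: 61.2
```

>>> drive_tool([
  [0,0,0,0,-0.4,0,72],
  [0,0,0,0,-0.4,0,72],
  [0,0,0,0,-0.4,0,72],
  [0,0,0,0,-0.3,0,72],
  [0,0,0,0,0,0,72],
])

```text
t: 6.75
position: [481.9, 113.2, -20.3]
orientation: [-0.311, -3.126, 0.0]
ft_force: [-0.3, 0.7, 0.0]
opening: 61.5
```

Run:
```python
from h import *
st()
snap('scene','s6');snap('wrist','w6')
a=cv2.imread('pics/s6.png')[185:250,280:390];cv2.imwrite('pics/s6c.png',cv2.resize(a,None,fx=7,fy=7,interpolation=2))
```

```text
t 6.75 pos [481.9 113.2 -20.3] yang 78.6 z [-0. -0. -1.] F [-0.3  0.7  0. ] op 61.5
```

View pics/s6c.png

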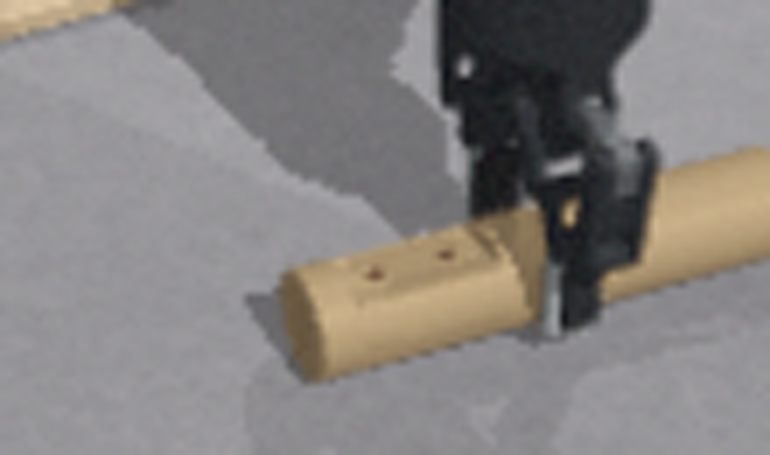

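View pics/w6.png

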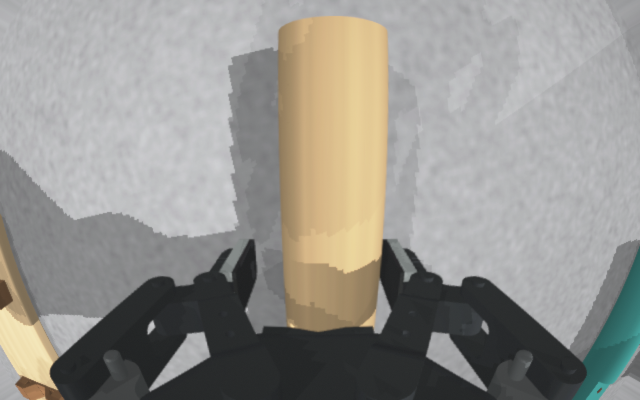

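Run:
```python
from h import *
np.set_printoptions(suppress=True,precision=2)
P,u,v,col=wcloud('w6',260,14,400,325); m=(P[:,2]>12)&(P[:,2]<50)&(col[:,0]-col[:,2]>25)&(np.abs(P[:,1]-125)<45);f=fitcyl(P[m]);print('w',f)
P,u,v,col=cloud('s6',300,195,400,250); m=(P[:,2]>12)&(col[:,0].astype(int)-col[:,2]>25)&(P[:,2]<50);g=fitcyl(P[m]);print('s',g)
c=load('s6'); C=g['ctr']+[0,0,22]
def q(x,y): return 280+x/7,185+y/7
for x,y in((375,274),(446,255)): print('hole',phis(c,*q(x,y),C,g['a'],14), px(c,*q(x,y),c['d'][int(q(x,y)[1]),int(q(x,y)[0])]))
for x,y in((360,305),(430,287),(500,268)): print('near edge',phis(c,*q(x,y),C,g['a'],22))
for x,y in((350,253),(400,240),(460,224)): print('top silh',phis(c,*q(x,y),C,g['a'],22))
```

```text
w {'a': np.float64(-0.19569385804826037), 'z': np.float64(21.81886726372718), 'len': np.float64(120.45497454087251), 'ctr': array([444.67, 126.64,   0.  ]), 'e': np.float64(0.3161744609285293)}
s {'a': np.float64(-0.19309091408371978), 'z': np.float64(20.129088397390003), 'len': np.float64(199.67717499371682), 'ctr': array([484.03, 119.89,   0.  ]), 'e': np.float64(1.4297391805136392)}
hole (np.float64(-0.4), np.float64(68.5), 10.4) [551.99 107.64  37.  ]
hole (np.float64(-0.4), np.float64(39.3), 10.4) [521.83 111.32  35.05]
near edge (np.float64(45.6), np.float64(81.7), 0.7)
near edge (np.float64(46.4), np.float64(53.4), 0.3)
near edge (np.float64(46.4), np.float64(24.6), 0.4)
top silh (np.float64(-20.1), np.float64(75.5), 20.5)
top silh (np.float64(-19.6), np.float64(55.1), 20.4)
top silh (np.float64(-19.9), np.float64(30.2), 20.4)
```

>>> drive_tool([
  [0,0,0,0.4,0.4,0,72],
  [0,0,0,0.4,0.35,0,72],
  [0,0,0,0,0,0,62],
  [0,0,0,0,0,0,56],
  [0,0,0,0,0,0,52],
], grip_force=60)

```text
t: 7.48
position: [475.7, 122.3, -20.2]
orientation: [0.31, 3.126, 0.0]
ft_force: [-0.1, -0.5, -0.4]
opening: 44.3
```

>>> drive_tool([
  [0,0,0,0,0,0,45],
  [0,0,0,0,0,0,40],
  [0,0,0,0,0,0,40],
  [0,0,0,0,0,0,40],
])

```text
t: 7.98
position: [475.9, 122.4, -19.9]
orientation: [0.31, 3.126, 0.0]
ft_force: [-2.0, -0.2, 5.1]
opening: 42.3
```

Run:
```python
from h import *
st()
snap('scene','s7');snap('wrist','w7')
a=cv2.imread('pics/s7.png')[185:250,280:390];cv2.imwrite('pics/s7c.png',cv2.resize(a,None,fx=7,fy=7,interpolation=2))
```

```text
t 7.97 pos [475.9 122.4 -19.9] yang 78.7 z [ 0.  0. -1.] F [-2.  -0.2  5.1] op 42.3
```

View pics/s7c.png

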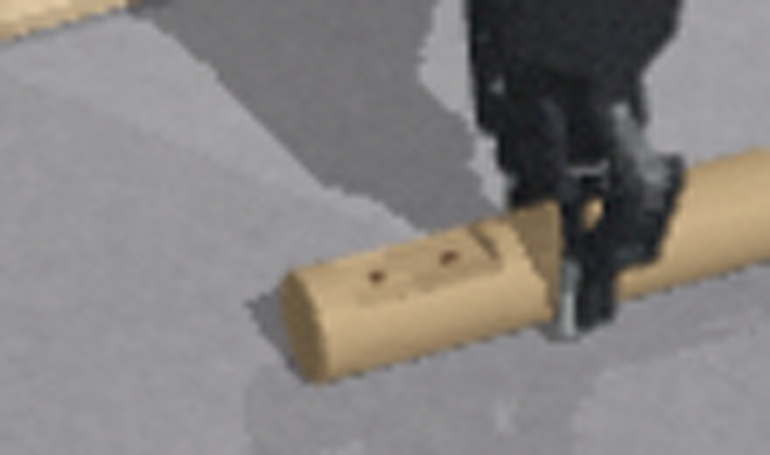

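View pics/w7.png

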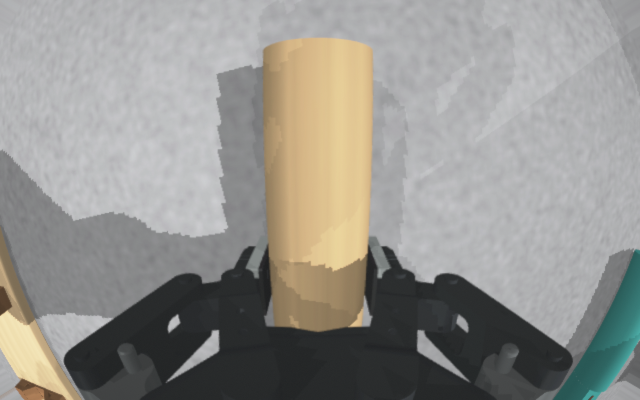

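Run:
```python
from h import *
np.set_printoptions(suppress=True,precision=2)
P,u,v,col=wcloud('w7',255,34,385,245); m=(P[:,2]>12)&(P[:,2]<50)&(col[:,0]-col[:,2]>25)&(np.abs(P[:,1]-125)<45);f=fitcyl(P[m]);print('w',f,P[m][:,0].min())
P,u,v,col=cloud('s7',300,195,400,250); m=(P[:,2]>12)&(col[:,0].astype(int)-col[:,2]>25)&(P[:,2]<50);g=fitcyl(P[m]);print('s',g)
c=load('s7'); C=g['ctr']+[0,0,22];C2=g['ctr']+[0,0,g['z']]
def q(x,y): return 280+x/7,185+y/7
for x,y in((377,276),(449,257)): print('hole',phis(c,*q(x,y),C,g['a'],14), phis(c,*q(x,y),C2,g['a'],14))
for x,y in((365,308),(430,290),(500,271)): print('near edge',phis(c,*q(x,y),C,g['a'],22),phis(c,*q(x,y),C2,g['a'],22))
```

```text
w {'a': np.float64(-0.1970994651318359), 'z': np.float64(21.808434498816677), 'len': np.float64(75.0028952979458), 'ctr': array([422.67, 132.67,   0.  ]), 'e': np.float64(0.3202984570433607)} 381.7314903772702
s {'a': np.float64(-0.19552825161525889), 'z': np.float64(20.13748706750671), 'len': np.float64(199.84657596409113), 'ctr': array([484.22, 120.99,   0.  ]), 'e': np.float64(1.4568239083154033)}
hole (np.float64(1.3), np.float64(68.3), 10.2) (np.float64(-7.7), np.float64(67.3), 11.6)
hole (np.float64(1.6), np.float64(38.8), 10.1) (np.float64(-7.4), np.float64(37.7), 11.5)
near edge (np.float64(48.0), np.float64(80.4), 0.3) (np.float64(44.4), np.float64(79.9), 1.1)
near edge (np.float64(47.5), np.float64(54.0), 0.1) (np.float64(43.9), np.float64(53.5), 1.3)
near edge (np.float64(47.3), np.float64(25.2), 0.0) (np.float64(43.8), np.float64(24.7), 1.4)
```

>>> drive_tool([
  [0,0,0,0,0,-0.5,40],
  [0,0,0,0,0,-2.5,40],
  [0,0,0,0,0,-4.0,40],
  [0,0,0,0,0,-3.0,40],
  [0,0,0,0,0,0,40],
])

```text
t: 8.7
position: [477.4, 122.4, 81.7]
orientation: [0.31, 3.121, 0.001]
ft_force: [-0.6, 0.3, -2.5]
opening: 42.3
```

Run:
```python
from h import *
st()
snap('scene','s8');snap('wrist','w8')
a=cv2.imread('pics/s8.png')[150:230,280:390];cv2.imwrite('pics/s8c.png',cv2.resize(a,None,fx=7,fy=7,interpolation=2))
```

```text
t 8.7 pos [477.4 122.4  81.7] yang 78.7 z [ 0.006  0.    -1.   ] F [-0.6  0.3 -2.5] op 42.3
```

View pics/s8c.png

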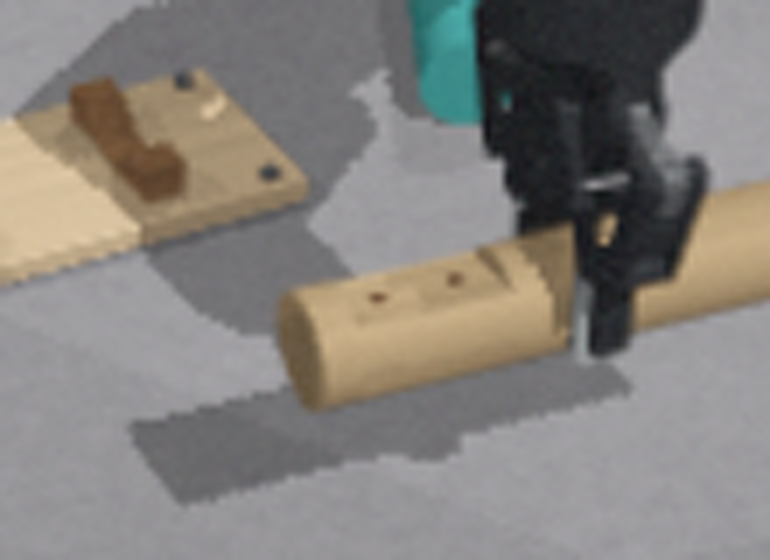

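View pics/w8.png

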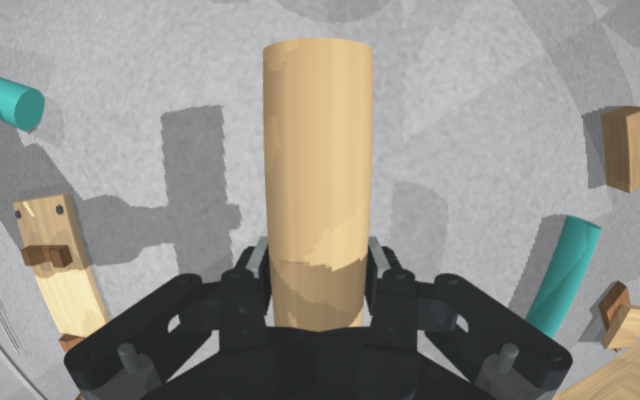

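>>> drive_tool([
  [0,0,0,-1.0,-2.6,0,40],
  [0,0,0,-1.65,-4.4,0,40],
  [0,0,0,-1.65,-4.4,0,40],
  [0,0,0,-1.65,-4.4,0,40],
  [0,0,0,-1.65,-4.4,0,40],
])

```text
t: 9.43
position: [508.7, -91.5, 76.9]
orientation: [-0.31, -3.122, -0.002]
ft_force: [0.5, 0.3, -1.7]
opening: 42.1
```

>>> drive_tool([
  [0,0,0,-1.65,-4.4,0,40],
  [0,0,0,-1.3,-3.6,0,40],
  [0,0,0,-1.0,-2.5,0,40],
  [0,0,-0.075,0,0,0,40],
  [0,0,0,0,0,0,40],
])

```text
t: 10.05
position: [527.6, -200.9, 78.0]
orientation: [-0.194, -3.133, -0.003]
ft_force: [0.3, -0.2, -2.2]
opening: 42.2
```

Run:
```python
from h import *
todo([530.4,-201.3,40],83.0)
snap('scene','s9');snap('wrist','w9');snap('top','t9')
a=cv2.imread('pics/s9.png')[90:220,190:350];cv2.imwrite('pics/s9c.png',cv2.resize(a,None,fx=5,fy=4.6,interpolation=2))
```

```text
t 10.05 pos [ 527.6 -200.9   78. ] yang 82.9 z [-0.003  0.002 -1.   ] F [ 0.3 -0.2 -2.2] op 42.2
shift cm [-0.29 -0.01  3.8 ] turn z -0.002
```

View pics/s9c.png

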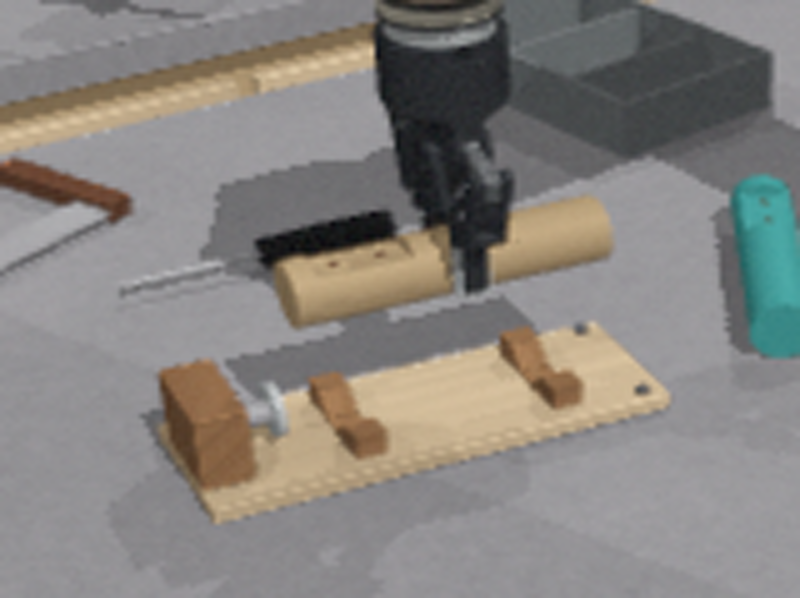

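View pics/w9.png

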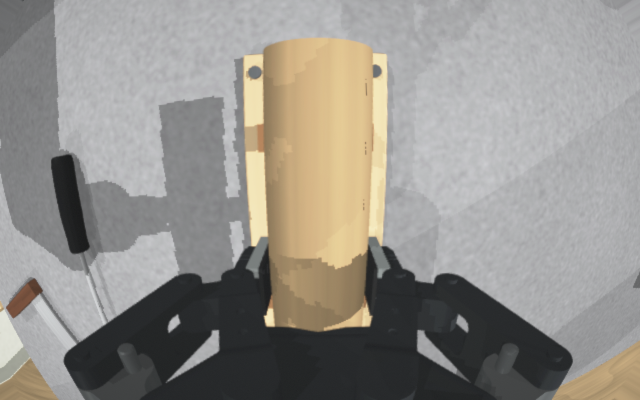

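View pics/t9.png

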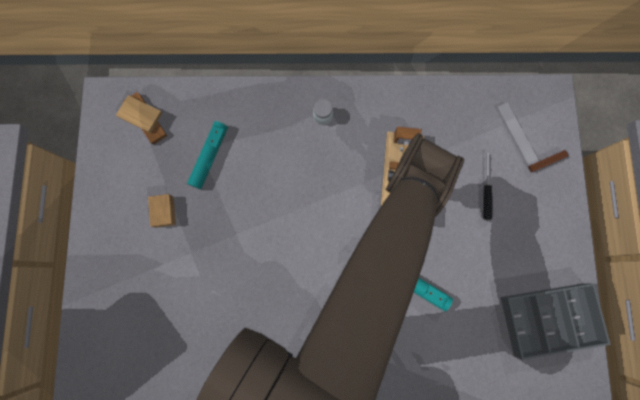

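Run:
```python
from h import *
np.set_printoptions(suppress=True,precision=2)
c=load('w9')
for q in((254,72),(377,71)): print('screw',pxf(c,*q,c['d'][q[1],q[0]]))
P,u,v,col=wcloud('w9',235,50,400,240); m=(P[:,2]>7)&(P[:,2]<17)&(col[:,0]-col[:,2]>25)
Q=P[m]; d=np.array([np.cos(-.121),np.sin(-.121)]);n=np.array([.1207,.9927]); o=np.array([537.3,-202.2])
s=(Q[:,:2]-o)@d;w=(Q[:,:2]-o)@n;print('bed s',s.min(),'w',np.percentile(w[s>-125],[.5,99.5]))
for lo in(-120,-90,-60,-40):
    k=(s>lo)&(s<lo+20)
    if k.sum(): print(lo,w[k].min(),w[k].max())
m=(P[:,2]>90)&(P[:,2]<150)&(col[:,0]-col[:,2]>25);Q=P[m];
X=Q-[0,0,98];f=fitcyl(X,12,55,-.12);print(f);print('lat,along near', (f['ctr'][:2]-o)@n,'z',f['z']+98, 's min',((Q[:,:2]-o)@d).min())
```

```text
screw [ 421.95 -235.6    14.63]
screw [ 432.79 -144.69   15.58]
bed s -125.75783426807598 w [-56.42  53.19]
-120 -56.96562573145551 53.455639380596985
-90 -56.86167895571112 53.708743101818314
-60 -56.73704883126337 53.46570900139734
-40 -56.71019491787531 53.80925107806855
{'a': np.float64(-0.12310103384451153), 'z': np.float64(22.127273198052734), 'len': np.float64(69.94586424441711), 'ctr': array([ 474.39, -194.56,    0.  ]), 'e': np.float64(0.324266089167061)}
lat,along near -0.011661959111570032 z 120.12727319805273 s min -101.09451104071051
```

>>> drive_tool([
  [0,0,0,0,-0.12,2.5,40],
  [0,0,0,0,0,2.5,40],
  [0,0,0,0,0,1.5,40],
  [0,0,0,0,0,0.6,40],
  [0,0,0,0,0,0,40],
])

```text
t: 10.82
position: [528.5, -202.5, 8.8]
orientation: [-0.193, -3.136, 0.0]
ft_force: [0.9, -0.4, -1.8]
opening: 42.4
```

Run:
```python
from h import *
st()
snap('scene','s10')
a=cv2.imread('pics/s10.png')[90:220,190:350];cv2.imwrite('pics/s10c.png',cv2.resize(a,None,fx=5,fy=4.6,interpolation=2))
```

```text
t 10.82 pos [ 528.5 -202.5    8.8] yang 83.0 z [-0. -0. -1.] F [ 0.9 -0.4 -1.8] op 42.4
```

View pics/s10c.png

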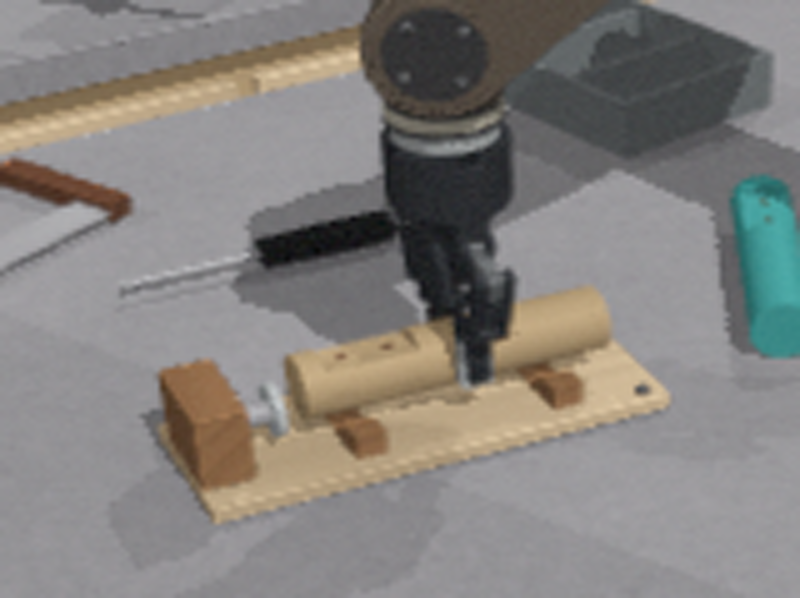

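>>> drive_tool([
  [0,0,0,0,0,0.6,40],
  [0,0,0,0,0,0.3,40],
  [0,0,0,0,0,0.15,40],
  [0,0,0,0,0,0,40],
])

```text
t: 11.38
position: [528.3, -202.5, -1.9]
orientation: [-0.193, -3.135, -0.0]
ft_force: [-0.4, -0.6, -2.0]
opening: 42.3
```

>>> drive_tool([
  [0,0,0,0,0,0.1,40],
  [0,0,0,0,0,0.1,40],
  [0,0,0,0,0,0,40],
])

```text
t: 11.75
position: [528.5, -202.6, -3.5]
orientation: [0.192, 3.135, -0.0]
ft_force: [0.1, 1.1, 0.3]
opening: 42.3
```

>>> drive_tool([
  [0,0,0,0,0,0.06,40],
  [0,0,0,0,0,0,40],
])

```text
t: 12.0
position: [528.6, -202.6, -3.6]
orientation: [0.192, 3.136, 0.0]
ft_force: [-2.6, 1.8, 6.0]
opening: 42.1
```

Run:
```python
from h import *
st()
snap('scene','s11');snap('wrist','w11')
a=cv2.imread('pics/s11.png')[150:210,210:330];cv2.imwrite('pics/s11c.png',cv2.resize(a,None,fx=6.6,fy=6.6,interpolation=2))
```

```text
t 12.0 pos [ 528.6 -202.6   -3.6] yang 83.0 z [ 0.  0. -1.] F [-2.6  1.8  6. ] op 42.1
```

View pics/s11c.png

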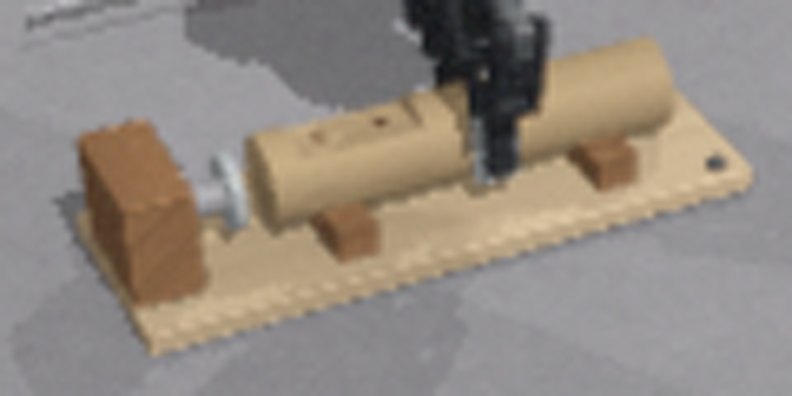

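View pics/w11.png

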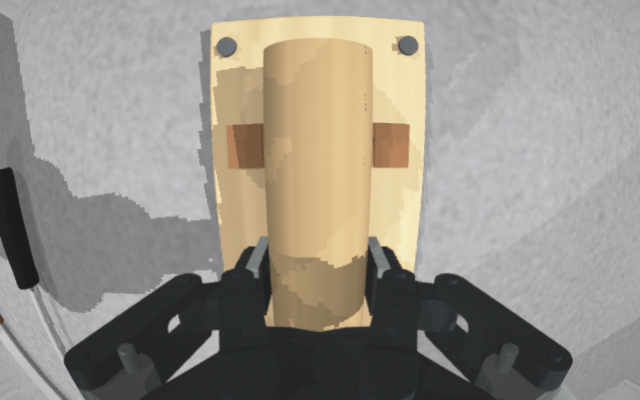

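>>> drive_tool([
  [0,0,0,0,0,-0.05,40],
  [0,0,0,-0.25,0,0,40],
  [0,0,0,-0.25,0,0,40],
  [0,0,0,0,0,0,40],
])

```text
t: 12.6
position: [531.4, -202.5, -3.9]
orientation: [-0.188, -3.13, -0.002]
ft_force: [-6.8, 3.4, 7.8]
opening: 42.4
```

>>> drive_tool([
  [0,0,0,-0.2,0,0,40],
  [0,0,0,0,0,0,40],
])

```text
t: 12.85
position: [533.2, -202.7, -3.9]
orientation: [-0.188, -3.13, -0.002]
ft_force: [-8.6, 3.4, 8.5]
opening: 42.3
```

>>> drive_tool([
  [0,0,0,-0.2,0,0,40],
  [0,0,0,0,0,0,40],
])

```text
t: 13.1
position: [535.1, -202.9, -3.9]
orientation: [-0.188, -3.13, -0.002]
ft_force: [-7.4, 2.7, 9.0]
opening: 42.3
```

>>> drive_tool([
  [0,0,0,-0.2,0,0,40],
  [0,0,0,0,0,0,40],
])

```text
t: 13.35
position: [537.1, -203.2, -3.9]
orientation: [-0.188, -3.13, -0.002]
ft_force: [-8.0, 3.5, 9.0]
opening: 42.5
```

>>> drive_tool([
  [0,0,0,0,0,-0.08,40],
  [0,0,0,-0.1,0,0,40],
  [0,0,0,0,0,0,40],
])

```text
t: 13.72
position: [540.0, -203.6, -3.6]
orientation: [-0.193, -3.135, -0.001]
ft_force: [-1.5, 2.3, 0.8]
opening: 42.3
```

>>> drive_tool([
  [0,0,0,-0.2,0,0,40],
  [0,0,0,0,0,0,40],
])

```text
t: 13.98
position: [542.3, -204.0, -3.5]
orientation: [-0.193, -3.135, -0.001]
ft_force: [-2.1, 2.6, -0.9]
opening: 42.6
```

Run:
```python
from h import *
st()
snap('scene','s12')
a=cv2.imread('pics/s12.png')[150:210,210:330];cv2.imwrite('pics/s12c.png',cv2.resize(a,None,fx=6.6,fy=6.6,interpolation=2))
```

```text
t 13.97 pos [ 542.3 -204.    -3.5] yang 83.0 z [-0.     0.001 -1.   ] F [-2.1  2.6 -0.9] op 42.6
```

View pics/s12c.png

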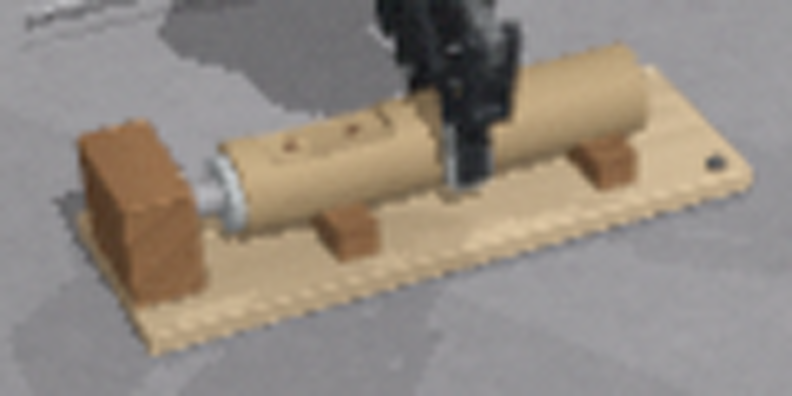

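>>> drive_tool([
  [0,0,0,-0.2,0,0,40],
  [0,0,0,0,0,0,40],
])

```text
t: 14.28
position: [543.7, -204.2, -3.5]
orientation: [-0.192, -3.134, -0.001]
ft_force: [-3.2, 2.7, -0.6]
opening: 42.2
```

>>> drive_tool([
  [0,0,0,-0.2,0,0,40],
  [0,0,0,0,0,0,40],
])

```text
t: 14.52
position: [545.2, -204.3, -3.5]
orientation: [-0.192, -3.133, -0.001]
ft_force: [-5.6, 3.2, 0.1]
opening: 42.1
```

>>> drive_tool([
  [0,0,0,-0.2,0,0,40],
  [0,0,0,0,0,0,40],
])

```text
t: 14.78
position: [546.4, -204.5, -3.6]
orientation: [-0.192, -3.131, -0.002]
ft_force: [-7.5, 3.6, 1.2]
opening: 42.2
```

>>> drive_tool([
  [0,0,0,-0.2,0,0,40],
  [0,0,0,0,0,0,40],
  [0,0,0,-0.2,0,0,40],
  [0,0,0,0,0,0,40],
])

```text
t: 15.28
position: [548.7, -204.8, -3.6]
orientation: [-0.191, -3.127, -0.003]
ft_force: [-11.9, 2.5, 5.0]
opening: 42.2
```

Run:
```python
from h import *
st()
snap('scene','s13')
A=cv2.imread('pics/s0.png') if 0 else cv2.imread('pics/scene0.png')
b=cv2.imread('pics/s13.png')[150:210,210:330];cv2.imwrite('pics/s13c.png',cv2.resize(b,None,fx=6.6,fy=6.6,interpolation=2))
x=[cv2.resize(cv2.imread(f'pics/{k}.png')[160:200,215:265],None,fx=7.5,fy=7.5,interpolation=2) for k in('s11','s13')]
cv2.imwrite('pics/cmp.png',np.vstack(x))
```

```text
t 15.28 pos [ 548.7 -204.8   -3.6] yang 83.0 z [-0.009  0.003 -1.   ] F [-11.9   2.5   5. ] op 42.2
```

View pics/cmp.png

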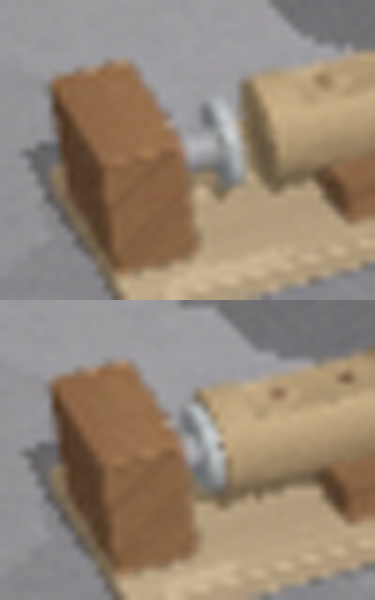

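View pics/s13c.png

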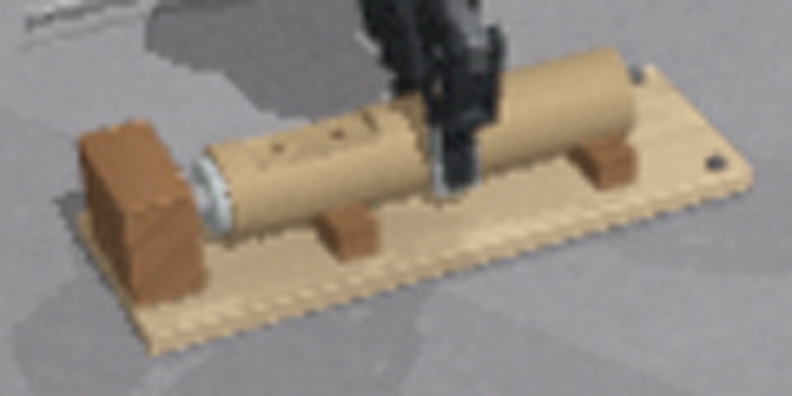

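Run:
```python
from h import *
np.set_printoptions(suppress=True,precision=2)
c=load('s13');d=np.array([.9927,-.1207,0]);o=np.array([537.3,-202.2,38])
def pr(X): Y=c['R']@X+c['t'];return np.array([c['fx']*Y[0]/Y[2]+c['cx'],c['fy']*Y[1]/Y[2]+c['cy']])
for s in(108,113,118,123): print(s,pr(o+d*s),((pr(o+d*s)-[215,160])*7.5))
# registration: shift of pad patch s11->s13, of handle
a=load('s11')['p'];b=c['p']
g=lambda p:cv2.cvtColor(p,cv2.COLOR_RGB2GRAY)
P,u,v,col=cloud('s13',240,150,330,200); m=(P[:,2]>28)&(P[:,2]<75)&(col[:,0].astype(int)-col[:,2]>25)&(abs((P[:,:2]-o[:2])@[.1207,.9927])<27);Q=P[m]-[0,0,16];f=fitcyl(Q,12,60,-.12);print(f,'z',f['z']+16,'jig x,y',(f['ctr'][:2]-o[:2])@d[:2],(f['ctr'][:2]-o[:2])@[.1207,.9927])
C=f['ctr']+[0,0,38]
for x,y in((277,147),(338,134)): print('hole',phis(c,210+x/6.6,150+y/6.6,C,f['a'],14),phis(c,210+x/6.6,150+y/6.6,C+[0,0,f['z']-22],f['a'],14))
```

```text
108 [246.42 177.99] [235.66 134.95]
113 [244.83 178.4 ] [223.74 138.03]
118 [243.24 178.82] [211.78 141.12]
123 [241.64 179.23] [199.78 144.21]
{'a': np.float64(-0.11664941321440787), 'z': np.float64(20.23926836449564), 'len': np.float64(199.99328661186144), 'ctr': array([ 556.54, -205.03,    0.  ]), 'e': np.float64(1.6563741745432683)} z 36.23926836449564 jig x,y 19.44214164068088 -0.4900648686546906
hole (np.float64(-5.3), np.float64(69.1), 12.4) (np.float64(-24.7), np.float64(67.8), 13.8)
hole (np.float64(3.7), np.float64(40.4), 11.2) (np.float64(-7.9), np.float64(39.5), 12.7)
```

>>> drive_tool([
  [0,0,0,-0.15,0,-0.02,40],
  [0,0,0,-0.15,0,-0.02,40],
  [0,0,0,0,0,0,40],
  [0,0,0,0,0,0,40],
])

```text
t: 15.82
position: [550.8, -205.0, -3.6]
orientation: [-0.19, -3.125, -0.004]
ft_force: [-13.7, 3.3, 5.5]
opening: 42.5
```

Run:
```python
from h import *
np.set_printoptions(suppress=True,precision=2)
st()
ps=[];
for k in range(4):
    snap('scene',f's14{k}')
snap('top','t14')
d=np.array([.9927,-.1207]);n=np.array([.1207,.9927]);o=np.array([537.3,-202.2])
R=[]
for k in range(4):
    P,u,v,col=cloud(f's14{k}',225,145,330,200); R.append(P[(col[:,0].astype(int)-col[:,2]>20)&(P[:,2]>30)&(P[:,2]<75)])
P=np.vstack(R); s=(P[:,:2]-o)@d;w=(P[:,:2]-o)@n; h=P[:,2]
k=abs(w)<30;print('handle s range',np.percentile(s[k&(s<125)],[.5,99.5]))
for lo,hi in((-60,-20),(50,98)):
    for a in range(-20,24,4):
        m=(s>lo)&(s<hi)&(w>=a)&(w<a+4); print(lo,a,m.sum(),np.median(h[m]).round(1) if m.sum() else '')
b=cv2.imread('pics/s140.png')[160:192,225:285];cv2.imwrite('pics/s14c.png',cv2.resize(b,None,fx=13,fy=13,interpolation=2))
```

```text
t 15.82 pos [ 550.8 -205.    -3.6] yang 83.0 z [-0.01  0.   -1.  ] F [-13.7   3.3   5.5] op 42.5
handle s range [-77.46 121.93]
-60 -20 0 
-60 -16 3 55.7
-60 -12 8 56.8
-60 -8 19 58.1
-60 -4 40 58.9
-60 0 34 58.8
-60 4 52 57.6
-60 8 66 55.9
-60 12 93 52.1
-60 16 167 43.8
-60 20 115 39.9
50 -20 22 49.2
50 -16 33 50.2
50 -12 40 50.8
50 -8 41 51.2
50 -4 37 51.3
50 0 41 51.9
50 4 38 51.9
50 8 37 52.4
50 12 84 51.2
50 16 203 45.3
50 20 183 39.8
```

View pics/s14c.png

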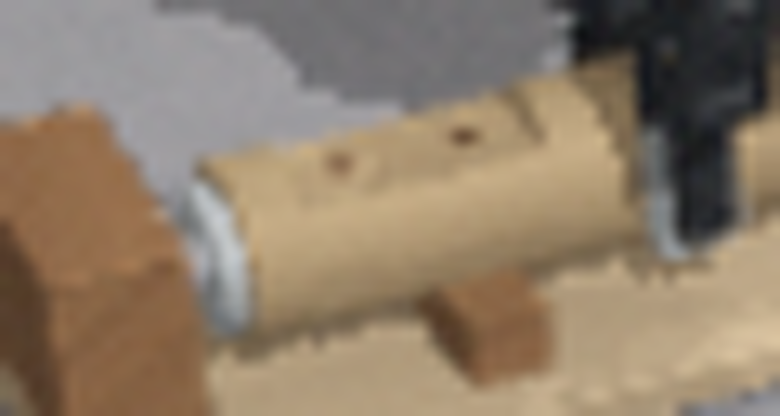

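View pics/t14.png

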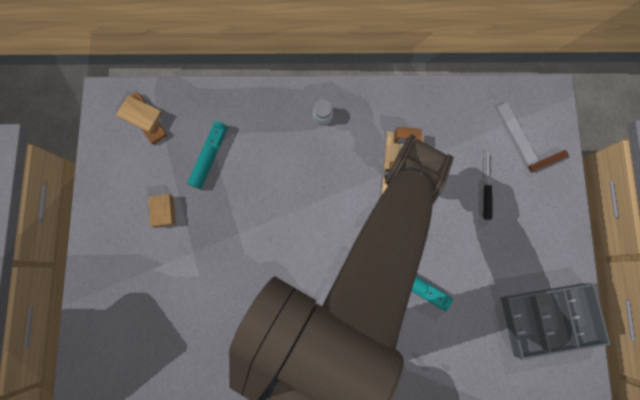

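>>> drive_tool([
  [0,0,0,0,0,0,40],
  [0,0,0,0,0,0,40],
  [0,0,0,0,0,0,40],
  [0,0,0,0,0,0,40],
])

```text
t: 16.58
position: [550.8, -205.0, -3.6]
orientation: [-0.19, -3.125, -0.004]
ft_force: [-12.4, 3.1, 5.7]
opening: 42.4
```

Run:
```python
from h import *
st(); print(arm.hand_in())
```

```text
t 16.57 pos [ 550.8 -205.    -3.6] yang 83.0 z [-0.011  0.003 -1.   ] F [-12.4   3.1   5.7] op 42.4
the job is handed in; nothing more can be done
None
```

The handle is lying in both V-cradles with its flat up and the flat end pressed against the stop. I handed in at t = 16.6 s with the gripper still holding it there at a 60 N grip. No verdict came back, so the figures below are my own last checks.

| Check | Last reading |
|---|---|
| Flat | about 5–6° off straight up, tilted to the right (limit 15°) |
| Sideways offset from the cradle line (just before the final 2 mm of push) | under about 1 mm by camera |
| Stop pressed in | about 9 mm, give or take 1 mm, from the tool's travel since contact |
| Wrist force along the push | about 12 N, which includes some cradle friction; I put the stop's share at 9–10 N |
| Steadiness | tool position unchanged over the last 0.5 s |
| Screwdriver, jar, box | in the same places in the last overhead picture |

**What went wrong or disagreed:**
- **Fingertip height:** the fingertips sit about 30 mm higher than the reported tool position. On the first push one finger rode on top of the handle, pressing with about 40 N. I lifted off, corrected for the offset and rolled it again without trouble.
- **Stop travel:** the stop cannot be read directly, so the 9 mm is inferred. It comes from the tool's travel, an estimated contact point and a roughly matching pad shift in the pictures.
- **Scene camera:** it read the handle about 2 mm low, and 2–4 mm too far along. I allowed for the shift along the handle when judging how far the stop is pressed.

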